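Put the washed labware back in its trays

ROBOT

A 7-joint arm with a two-finger parallel gripper is mounted at the origin on the work surface. World frame = base frame: x ahead of the robot, y to its left, z up, the work surface at z = 0. Lengths are in m, angles in rad, forces in N, time in s.
With the tool pointing down it reaches from about 0.35 to 0.9 m from the base axis. Payload 7.2 kg.
Tool frame: the origin (TCP) lies midway between the tips of the shut fingers; the grasp point (between the pads) lies 19 mm behind it; z points along the fingers, y is the line along which they close (so a half turn about z gives the same grasp; the last joint's range is limited). The gripper opens to 88 mm and grips with 3 to 60 N. Pads are 20 mm wide; open, the fingers measure 115 mm over their backs; the gripper's body (75 mm by 178 mm) begins 61 mm behind the grasp point.
Start: joints at [-1.329, 0.411, -0.013, 1.596, 0.006, 1.134, -0.082], TCP at [0.191, 0.595, 0.223] pointing down, gripper open.
Joint ranges: [-2.95, 2.95], [-0.29, 1.99], [-1.47, 1.44], [0.14, 2.54], [-1.03, 4.17], [0.13, 1.85], [-2.86, 2.86]. Speed limits (rad/s): [2.39, 2.39, 3.01, 3.01, 3.14, 3.14, 3.14].

INTERFACE

Orientations are given as a unit quaternion [x, y, z, w].
In Python, from bench import ctrl gives the robot as it stands.
- The arm moves only by the tool send_rows, never from a script. Its argument "targets" is one flat list of numbers, 5 for each row, row after row: the closure, from 0 (fully open) to 1 (shut), then the shift along the tool's x, y, z in mm, then the turn about the tool's z in units of 5 degrees (1.0 is 5 degrees). In form: [gripper, x, y, z, spin, gripper, x, y, z, spin, ...]. A call has 1 to 5 rows; each row shifts and turns the commanded pose from where the row before left it, along the tool's axes as they then stand; what a row does not reach is not made up. A row lasts 1/8 s, in which the tool goes at most 62.5 mm and 10.7 degrees, less where a joint would pass 70% of its speed; a pose out of reach is approached as far as the arm can. A call is refused whole if a number of a shift passes 62.5 or a number of a turn 1, either way. A call with a gripper value outside its range is refused whole. The fingers move at their own pace and stop on an object; "newtons" is the grip in N (left out, the last holds). Time passes only in rows, so rows that do not move let the fingers close. It gives the time, the measured TCP pose, the force, the opening and the grip force at its end, in the units of the state.
- ctrl.read_state(): the state, without advancing time (a new reading comes with each control period).
- ctrl.snapshot(name): name is "side" or "top" or "wrist"; returns (picture, depth): 480x640x3 uint8, red, green, blue; 480x640 float32, m along the optical axis (not along the pixel's ray), 0 where there is no reading.
- ctrl.camera_info(name): a dict with "fovy" (degrees; the focal length in pixels is half the picture's height over the tangent of half this angle, whatever the lens; pixels are square), "cx", "cy" (the principal point, pixels), "dist" ([k1, k2, p1, p2, k3] as OpenCV has them; the pictures are not rectified), "T" (4x4, takes a point from camera to world coordinates). Camera axes: x right, y down, z forward; pixel columns grow to the right and rows downward; lengths in m; the calibration is good to about 2 mm. A picture is of the moment at which its call begins: read the wrist's pose just before it. camera_info takes no time and is no camera call; for the wrist camera it gives the pose at the moment of the call.
- ctrl.hand_in(): hands the job in; it is judged then, once.
The state is a dict: "time_s": time; "joint_positions": joint angles; "qd": joint speeds; "effort": joint torques, N m; "eef_pos": TCP position; "eef_rot": TCP orientation; "wrist_force": force on the tool from outside, world axes, zero at the start; "ft_torque": the same for the moment, N m; "gripper_width": finger opening in m; "gripper_force": force on a finger pad.
Only numpy, scipy, OpenCV 4.12 (cv2) and the standard library are available. Lean on these libraries where they do the work, as an engineer would, in place of code of your own. Each camera call takes 0.05 s, during which the arm holds its last target. There are 200 camera calls.

TASK

Put the loose labware away: stand both conical flasks, the lidded jar and the balance weight upright on the floor of the grey tray that already holds one of the same kind. Set each down gently: do not drop one or knock one over.

Things in the scene. Friction and masses are not known exactly. Their poses are not given: they have to be found in the camera images.
- flask_a_mid (a point): a clear-glass conical flask, loose, upright: base 50 mm across, tapering to a straight neck 22 mm across that runs from 50 to 86 mm above its underside, with a 25 mm rim on top, 90 mm high over all, about 60 g; the point is on its axis 45 mm above its underside; z is its upward axis. Best held by the neck. Identical to the other loose flask
- flask_b_mid (a point): a clear-glass conical flask, loose, upright: base 50 mm across, tapering to a straight neck 22 mm across that runs from 50 to 86 mm above its underside, with a 25 mm rim on top, 90 mm high over all, about 60 g; the point is on its axis 45 mm above its underside; z is its upward axis. Best held by the neck. Identical to the other loose flask
- jar_mid (a point): a squat clear-glass jar, loose, upright: straight round body 46 mm across and 46 mm high, topped by a screwed-on black lid 43 mm across and 12 mm high (58 mm over all), about 90 g; the point is on its axis 29 mm above its underside; z is its upward axis
- weight_mid (a point): a steel balance weight, loose, upright: round body 40 mm across and 46 mm high, then a thin waist and a knob 24 mm across between 57 and 66 mm (66 mm over all), about 400 g; the point is on its axis 33 mm above its underside; z is its upward axis
- tray_flask: a grey enamelled tray, fixed to the table, 96 mm (its x) by 190 mm (its y) outside; floor 4 mm thick, walls 4 mm thick, rim 14 mm above the table; origin at the centre of its underside. A conical flask like the loose ones is fixed in it, its axis 62 mm from the tray's centre towards the tray's +y end; the rest of the floor is free
- tray_jar: a grey enamelled tray, fixed to the table, 96 mm (its x) by 190 mm (its y) outside; floor 4 mm thick, walls 4 mm thick, rim 14 mm above the table; origin at the centre of its underside. A lidded jar like the loose one is fixed in it, its axis 62 mm from the tray's centre towards the tray's +y end; the rest of the floor is free
- tray_weight: a grey enamelled tray, fixed to the table, 96 mm (its x) by 190 mm (its y) outside; floor 4 mm thick, walls 4 mm thick, rim 14 mm above the table; origin at the centre of its underside. A balance weight like the loose one is fixed in it, its axis 62 mm from the tray's centre towards the tray's +y end; the rest of the floor is free
Things that resemble listed ones, but are neither listed nor needed, are in the scene too. What is shaped like the part that bears flask_b_mid but yellow is not meant.

How it is judged:
At the end, for the whole second after the job is handed in: Both conical flasks stand in the flask tray, the jar in the jar tray and the weight in the weight tray: each within the walls, flat on the tray floor (height within 5 mm), upright (within 0.1 rad), released and at rest (x of flask_a_mid in the frame of tray_flask between -0.03 and 0.03 m and y of flask_a_mid in the frame of tray_flask between -0.08 and 0.08 m and z of flask_a_mid in the frame of tray_flask between 0.044 and 0.054 m and angle between each of flask_a_mid, flask_b_mid, jar_mid, weight_mid's own z axis and vertical below 0.1 rad and linear speed of each of flask_a, flask_b, jar, weight below 0.02 m/s and x of flask_b_mid in the frame of tray_flask between -0.03 and 0.03 m and y of flask_b_mid in the frame of tray_flask between -0.08 and 0.08 m and z of flask_b_mid in the frame of tray_flask between 0.044 and 0.054 m and x of jar_mid in the frame of tray_jar between -0.03 and 0.03 m and y of jar_mid in the frame of tray_jar between -0.08 and 0.08 m and z of jar_mid in the frame of tray_jar between 0.028 and 0.038 m and x of weight_mid in the frame of tray_weight between -0.03 and 0.03 m and y of weight_mid in the frame of tray_weight between -0.08 and 0.08 m and z of weight_mid in the frame of tray_weight between 0.032 and 0.042 m); the robot touches nothing.
It fails at once if one of the four loose pieces is knocked over (tipped beyond 0.8 rad) (angle between any of flask_a_mid, flask_b_mid, jar_mid, weight_mid's own z axis and vertical above 0.8 rad).
It fails at once if one of the four loose pieces is dropped or flung (moves faster than 0.6 m/s, a fall of about 18 mm, with no finger on it) ((linear speed of flask_a above 0.6 m/s and contact force between the fingers and flask_a below 0.1 N) or (linear speed of flask_b above 0.6 m/s and contact force between the fingers and flask_b below 0.1 N) or (linear speed of jar above 0.6 m/s and contact force between the fingers and jar below 0.1 N) or (linear speed of weight above 0.6 m/s and contact force between the fingers and weight below 0.1 N)).
It also fails if it takes over 90 s, if anything falls off the work surface, if the arm or the gripper's body presses on something with over 40 N, if the wrist force passes 120 N, or if a joint passes its speed limit or range.

## Working session

There is one attempt and no reset: what is moved stays moved. The work goes in short steps, Python scripts to look and compute and a tool call to move; the robot and the scene stay as the last step left them, time stands still between calls to the robot, and variables do not carry over. Pictures are saved under pics/ and viewed, at most 14 in all, crops included, and the job is handed in when it is done.

Besides the shell and the picture viewer there is one more tool, called after ">>>" by a JSON object that holds its "name" and its "arguments", one argument or row to a line. send_rows: Moves the arm, as the interface text tells. Its arguments: {"type":"object","properties":{"targets":{"type":"array"},"newtons":{"type":"number"}},"required":["targets"]}

```bash
mkdir -p pics; ls; python3 - <<'E'
from bench import ctrl
import cv2,numpy as np
for n in("top","side"):
    p,d=ctrl.snapshot(n); cv2.imwrite(f"pics/{n}0.png",p[:,:,::-1]); np.savez(f"{n}0.npz",p=p,d=d)
    c=ctrl.camera_info(n); print(n,c)
print(ctrl.read_state())
E
```

```text
pics
top {'fovy': 45.21964722084379, 'cx': 329.37289655353754, 'cy': 237.44512690328875, 'dist': array([0.0344412, 0.       , 0.       , 0.       , 0.       ]), 'T': array([[-0.02247436, -0.98252198,  0.18478491,  0.24336581],
       [-0.99963903,  0.01936307, -0.0186249 ,  0.02275843],
       [ 0.01472137, -0.18513679, -0.98260249,  1.15268978],
       [ 0.        ,  0.        ,  0.        ,  1.        ]])}
side {'fovy': 51.96747800698677, 'cx': 316.01427413170234, 'cy': 247.02790223173133, 'dist': array([-0.13990206,  0.        ,  0.        ,  0.        ,  0.        ]), 'T': array([[ 0.95534775, -0.21719292,  0.2003445 ,  0.27690772],
       [-0.29525372, -0.72842585,  0.61824027, -0.56126088],
       [ 0.0116587 , -0.64978691, -0.76002701,  0.76002835],
       [ 0.        ,  0.        ,  0.        ,  1.        ]])}
{'time_s': 0.1, 'joint_positions': array([-1.32921019,  0.41183034, -0.01269796,  1.59692827,  0.00563941,
        1.13429307, -0.08222752]), 'qd': array([ 0.00124308, -0.00350858, -0.00055943, -0.00507954, -0.00154722,
        0.00099242, -0.00129236]), 'effort': array([ 2.06950128e-03, -5.89095926e+01,  6.43569063e-01, -2.91712904e+01,
       -5.37080085e-02,  1.44757869e-02,  1.19825309e-04]), 'eef_pos': array([0.19045653, 0.59481416, 0.22189989]), 'eef_rot': array([ 1.54274246e-01,  9.88027808e-01, -7.10715923e-04, -3.94485436e-05]), 'wrist_force': array([ 0.46560114,  0.30000702, -0.83479073]), 'ft_torque': array([0.01991821, 0.06096587, 0.02856652]), 'gripper_force': 0.0, 'gripper_width': 0.08778049221842958}
```

View pics/top0.png

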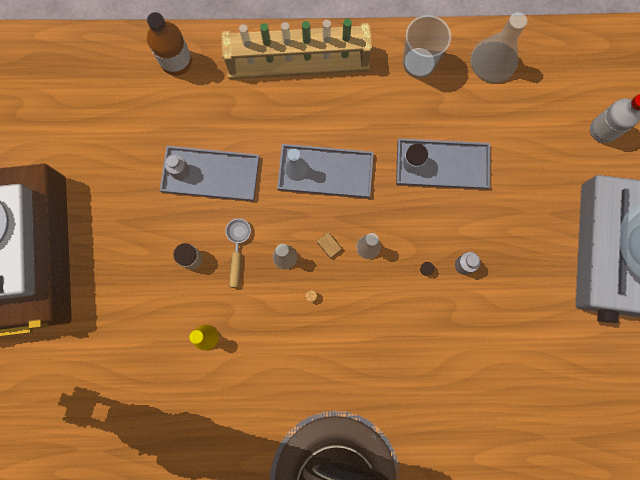

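View pics/side0.png

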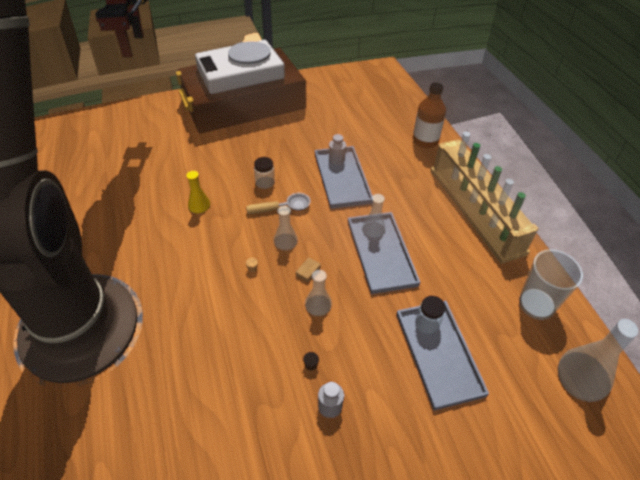

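The top view shows, left to right, the weight, flask and jar trays at about (210,173), (326,171) and (444,164). The fixed piece sits at the left (+y) end of each. The loose pieces are the jar (186,255), flasks (285,256) and (371,246), and the weight (469,263). The yellow decoy is at (205,338). I'll zoom in to confirm which is which.

```bash
cat > h.py <<'E'
import numpy as np,cv2
from bench import ctrl
def ray(n,uv,c=None):
    c=c or ctrl.camera_info(n); f=240/np.tan(np.radians(c['fovy']/2))
    K=np.array([[f,0,c['cx']],[0,f,c['cy']],[0,0,1]])
    q=cv2.undistortPoints(np.array([[uv]],float),K,np.array(c['dist'])).ravel()
    return c['T'][:3,3],c['T'][:3,:3]@np.array([q[0],q[1],1])
def plane(n,uv,z,c=None):
    o,d=ray(n,uv,c); return (o+d*(z-o[2])/d[2])[:2].round(4)
E
python3 - <<'E'
import cv2,numpy as np
from h import *
p=np.load("top0.npz")['p']; 
cv2.imwrite("pics/z1.png",cv2.resize(p[135:290,150:500,::-1],None,fx=2.28,fy=2.28,interpolation=cv2.INTER_CUBIC))
s=np.load("side0.npz")['p']
cv2.imwrite("pics/z2.png",cv2.resize(s[125:425,180:500,::-1],None,fx=2,fy=2,interpolation=cv2.INTER_CUBIC))
i=p.astype(int); m=((i[:,:,2]>=i[:,:,0]-2)&(i[:,:,2]>60)).astype(np.uint8)
m[:130]=0;m[210:]=0;m[:,:140]=0;m[:,520:]=0
m=cv2.morphologyEx(m,cv2.MORPH_CLOSE,np.ones((5,5)))
for c in cv2.findContours(m,0,2)[0]:
    if cv2.contourArea(c)>1500:
        b=cv2.boxPoints(cv2.minAreaRect(c)); w=np.array([plane("top",x,.014) for x in b]); print(b.round(0).tolist(),w.tolist(),w.mean(0),[np.linalg.norm(w[k]-w[k-1]).round(3) for k in range(4)])
E
```

```text
[[160.0, 191.0], [164.0, 146.0], [258.0, 155.0], [254.0, 200.0]] [[0.561, 0.3425], [0.6563, 0.3365], [0.6338, 0.1437], [0.5387, 0.1525]] [0.59745 0.2438 ] [np.float64(0.191), np.float64(0.095), np.float64(0.194), np.float64(0.096)]
[[277.0, 189.0], [281.0, 144.0], [373.0, 152.0], [369.0, 196.0]] [[0.5611, 0.1048], [0.6565, 0.0962], [0.6359, -0.0933], [0.5409, -0.0819]] [0.5986  0.00645] [np.float64(0.188), np.float64(0.096), np.float64(0.191), np.float64(0.096)]
[[396.0, 183.0], [398.0, 139.0], [490.0, 143.0], [488.0, 187.0]] [[0.5684, -0.137], [0.6637, -0.1455], [0.6504, -0.337], [0.5554, -0.3258]] [ 0.609475 -0.236325] [np.float64(0.189), np.float64(0.096), np.float64(0.192), np.float64(0.096)]
```

View pics/z1.png

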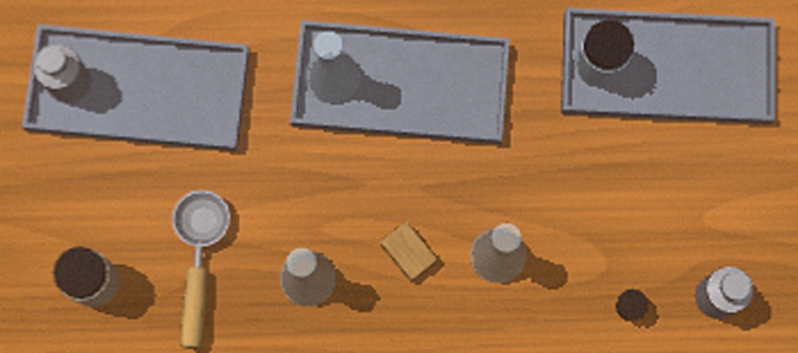

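View pics/z2.png

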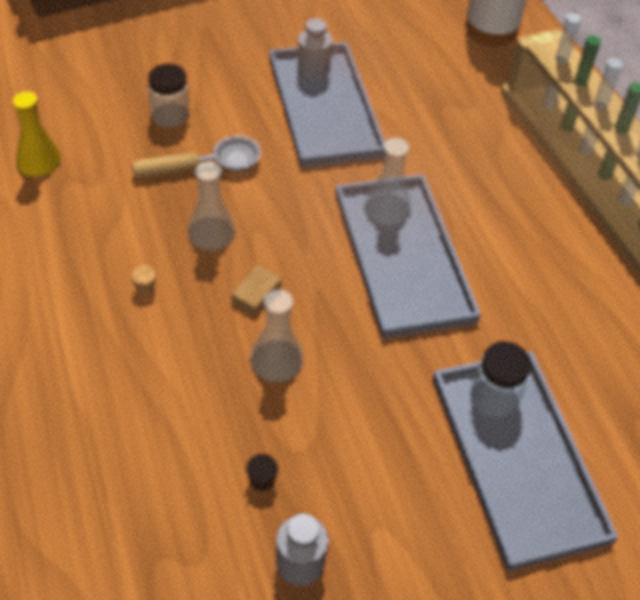

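The zooms confirm this: in z1, the jar lid is at (82,274), flask rims at (302,263) and (506,237), and the weight knob at (736,285). The small black stopper is a distractor. Next I'll turn these pixels into positions from both views.

```bash
python3 - <<'E'
from h import *
T={'jar':((82,274),(168,79),.058),'fA':((302,263),(208,171),.09),'fB':((506,237),(279,301),.09),'w':((736,285),(303,529),.066),
'fixw':((61,56),(317,28),.07),'fixf':((328,43),(396,148),.094),'fixj':((609,45),(506,363),.062)}
for k,(a,b,z) in T.items():
    print(k,plane('top',(150+(a[0])/2.28,135+a[1]/2.28),z),plane('side',(180+b[0]/2,125+b[1]/2),z))
print(ctrl.camera_info('wrist'))
E
```

```text
jar [0.4202 0.2768] [0.4228 0.2707]
fA [0.4204 0.0907] [0.422  0.0891]
fB [ 0.4388 -0.0772] [ 0.4404 -0.079 ]
w [ 0.3986 -0.2705] [ 0.399  -0.2723]
fixw [0.6072 0.296 ] [0.6043 0.2965]
fixf [0.607  0.0672] [0.605  0.0638]
fixj [ 0.6118 -0.1755] [ 0.6133 -0.1787]
{'fovy': 70.37327448176381, 'cx': 318.643685654583, 'cy': 237.4687876072673, 'dist': array([-0.02727237,  0.        ,  0.        ,  0.        ,  0.        ]), 'T': array([[ 3.05155301e-01,  9.20531471e-01,  2.43930426e-01,
         1.23439331e-01],
       [ 9.52302443e-01, -2.94827269e-01, -7.87206399e-02,
         6.15700213e-01],
       [-5.47485146e-04,  2.56317562e-01, -9.66592473e-01,
         3.85489819e-01],
       [ 0.00000000e+00,  0.00000000e+00,  0.00000000e+00,
         1.00000000e+00]])}
```

Both views agree to within a few millimetres, which is enough to set out. I'll add a small planner that converts world targets into row units.

```bash
cat >> h.py <<'E'
from scipy.spatial.transform import Rotation as R
import sys
def plan(x,y,z,yaw,n):
    "rows from the measured pose to TCP x,y,z (m) with tool y at yaw (deg, mod 180)"
    s=ctrl.read_state(); M=R.from_quat(s['eef_rot']); m=M.as_matrix()
    a=np.degrees(np.arctan2(m[1,1],m[0,1])); t=(a-yaw+90)%180-90
    d=(np.array([x,y,z])-s['eef_pos'])*1000/n
    print('t',round(s['time_s'],2),'at',s['eef_pos'].round(4),'yaw',round(a,1),'w',round(s['gripper_width'],4),'spin tot',round(t/5,2))
    for k in range(n):
        print((M*R.from_rotvec([0,0,np.radians(t*k/n)])).inv().apply(d).round(1),round(t/n/5,2))
E
cat > p.py <<'E'
from h import *
plan(*map(float,sys.argv[1:5]),int(sys.argv[5]))
E
python3 p.py 0.27 0.38 .222 -6 16|awk 'NR<10'
python3 -c "
import numpy as np;d=np.load('top0.npz')['d'];print(d[200:300:20,5:70:10])"
```

```text
t 0.1 at [0.1905 0.5948 0.2219] yaw 72.3 w 0.0878 spin tot 15.65
[ -8.8 -11.3   0. ] 0.98
[ -9.8 -10.5   0. ] 0.98
[-10.6  -9.6   0. ] 0.98
[-11.4  -8.7   0. ] 0.98
[-12.1  -7.7   0. ] 0.98
[-12.7  -6.6   0. ] 0.98
[-13.2  -5.5   0. ] 0.98
[-13.6  -4.4   0. ] 0.98
[[1.0388815 1.0408944 1.0527029 1.0854996 1.0852332 1.1178958 1.1648463]
 [1.0178282 1.029753  1.0421557 1.0782892 1.0775077 1.1116514 1.1592971]
 [1.0227498 1.0238118 1.0361148 1.0688971 1.0717396 1.1011913 1.1427141]
 [1.0151275 1.0191584 1.0249048 1.0646963 1.0642773 1.0877893 1.1323682]
 [1.0100865 1.0126123 1.0189317 1.0569856 1.0585542 1.0776674 1.120525 ]]
```

>>> {"name": "send_rows", "arguments": {
  "targets": [0,-9,-11,0,1,0,-10,-10,0,1,0,-11,-9,0,1,0,-11,-9,0,1,0,-12,-8,0,1]
}}

```text
time_s: 0.72
eef_pos: [0.2157, 0.528, 0.2222]
eef_rot: [0.366, 0.931, -0.0, 0.0]
wrist_force: [-0.5, 0.1, -0.0]
gripper_width: 0.0879
gripper_force: 0.0
```

>>> {"name": "send_rows", "arguments": {
  "targets": [0,-13,-7,0,1,0,-13,-5,0,1,0,-14,-4,0,1,0,-14,-3,0,1,0,-14,-2,0,1]
}}

```text
time_s: 1.35
eef_pos: [0.2404, 0.4606, 0.2223]
eef_rot: [0.559, 0.829, -0.0, 0.0]
wrist_force: [-0.1, 0.3, -0.1]
gripper_width: 0.0879
gripper_force: 0.0
```

>>> {"name": "send_rows", "arguments": {
  "targets": [0,-14,0,0,1,0,-14,1,0,1,0,-14,2,0,1,0,-14,3,0,1,0,-14,4,0,1]
}}

```text
time_s: 1.98
eef_pos: [0.265, 0.3941, 0.2224]
eef_rot: [0.725, 0.689, -0.0, 0.0]
wrist_force: [-0.6, 0.4, -0.4]
gripper_width: 0.0877
gripper_force: 0.0
```

```bash
python3 p.py 0.421 0.274 .16 -6 6
```

```text
t 1.98 at [0.265  0.3941 0.2224] yaw -2.9 w 0.0877 spin tot 0.62
[-18.7  27.   10.4] 0.1
[-18.4  27.2  10.4] 0.1
[-18.2  27.3  10.4] 0.1
[-17.9  27.5  10.4] 0.1
[-17.7  27.6  10.4] 0.1
[-17.4  27.8  10.4] 0.1
```

>>> {"name": "send_rows", "arguments": {
  "targets": [0,-18,27,10,0.1,0,-18,27,10,0.1,0,-18,27,10,0.1,0,-18,27,11,0.1,0,-18,27,11,0.1]
}}

```text
time_s: 2.6
eef_pos: [0.3943, 0.2953, 0.1701]
eef_rot: [0.739, 0.674, -0.0, -0.0]
wrist_force: [-0.2, 0.3, -0.2]
gripper_width: 0.0876
gripper_force: 0.0
```

>>> {"name": "send_rows", "arguments": {
  "targets": [0,-18,28,10,0.1,0,0,0,0,0]
}}

```text
time_s: 2.85
eef_pos: [0.4212, 0.2733, 0.1598]
eef_rot: [0.743, 0.669, -0.001, 0.001]
wrist_force: [-0.5, 0.2, 0.5]
gripper_width: 0.087
gripper_force: 0.0
```

```bash
cat > w.py <<'E'
from h import *
s=ctrl.read_state(); c=ctrl.camera_info('wrist'); p,d=ctrl.snapshot('wrist')
n=sys.argv[1]; cv2.imwrite(f'pics/{n}.png',p[:,:,::-1]); np.savez(n,p=p,d=d,T=c['T'],tcp=s['eef_pos'])
print(s['eef_pos'].round(4),s['time_s'])
E
python3 w.py wr1
```

```text
[0.4212 0.2733 0.1598] 2.85
```

View pics/wr1.png

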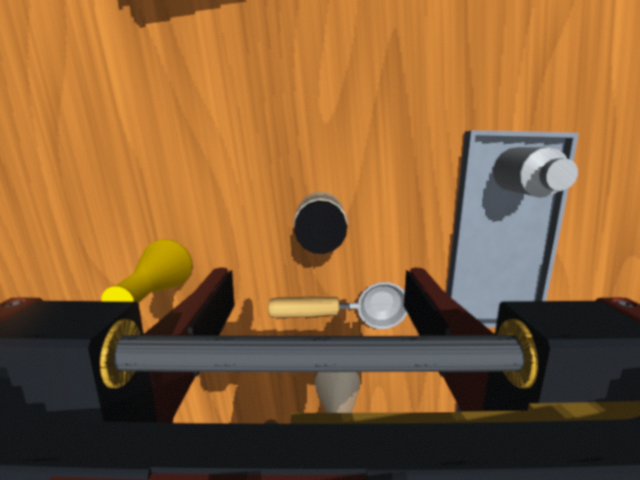

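The wrist view shows the jar lid centred at (320,225), with the fingers either side and clear of the yellow decoy (its rim is at (117,296)).

```bash
python3 - <<'E'
from h import *
c=ctrl.camera_info('wrist')
print(plane('wrist',(320,225),.058,c),plane('wrist',(117,296),.09,c))
E
python3 p.py 0.421 0.274 .016 -6 5
```

```text
[0.4216 0.2837] [0.2647 0.2522]
t 2.9 at [0.4202 0.2747 0.1602] yaw -5.9 w 0.0879 spin tot 0.02
[-0.1  0.2 28.8] 0.0
[-0.1  0.2 28.8] 0.0
[-0.1  0.2 28.8] 0.0
[-0.1  0.2 28.8] 0.0
[-0.1  0.2 28.8] 0.0
```

```bash
python3 - <<'E'
from h import *
c=ctrl.camera_info('wrist'); q=np.load('wr1.npz'); p=q['p']; c['T']=q['T']
def blob(n,c,p,box,z):
    m=(p.max(2)<50).astype(np.uint8); k=np.zeros_like(m); x0,y0,x1,y1=box; k[y0:y1,x0:x1]=m[y0:y1,x0:x1]
    k=cv2.morphologyEx(k,cv2.MORPH_OPEN,np.ones((5,5)))
    ct=max(cv2.findContours(k,0,2)[0],key=cv2.contourArea); (x,y),r=cv2.minEnclosingCircle(ct); M=cv2.moments(ct)
    print(n,x,y,r,plane(n,(M['m10']/M['m00'],M['m01']/M['m00']),z,c))
blob('wrist',c,p,(270,170,370,270),.058)
t=np.load('top0.npz')['p']; blob('top',ctrl.camera_info('top'),t,(165,235,205,275),.058)
E
```

```text
wrist 319.5967712402344 226.9516143798828 26.026832580566406 [0.4225 0.2806]Traceback (most recent call last):
  File "<stdin>", line 9, in <module>
  File "<stdin>", line 6, in blob
ValueError: max() iterable argument is empty
```

>>> {"name": "send_rows", "arguments": {
  "targets": [0,5,0,29,0,0,0,0,30,0,0,0,0,30,0,0,0,0,30,0,0,0,0,27,0]
}}

```text
time_s: 3.52
eef_pos: [0.4193, 0.282, 0.0139]
eef_rot: [0.741, 0.672, -0.0, -0.0]
wrist_force: [-0.3, -0.2, 0.6]
gripper_width: 0.0878
gripper_force: 0.0
```

>>> {"name": "send_rows", "arguments": {
  "targets": [1,0,0,0,0,1,0,0,0,0,1,0,0,0,0,1,0,0,0,0,1,0,0,0,0],
  "newtons": 15
}}

```text
time_s: 4.15
eef_pos: [0.421, 0.281, 0.0154]
eef_rot: [0.742, 0.671, 0.001, -0.0]
wrist_force: [0.5, 0.1, 5.3]
gripper_width: 0.0459
gripper_force: 15.0
```

>>> {"name": "send_rows", "arguments": {
  "targets": [1,0,0,-15,0,1,0,0,-30,0,1,0,0,-40,0,1,0,0,-40,0,1,0,0,-20,0],
  "newtons": 20
}}

```text
time_s: 4.78
eef_pos: [0.4211, 0.2807, 0.1626]
eef_rot: [0.742, 0.671, 0.001, -0.0]
wrist_force: [0.1, -0.2, -1.9]
gripper_width: 0.0456
gripper_force: 20.0
```

```bash
python3 p.py 0.608 -0.256 .160 -4.5 15
```

```text
t 4.78 at [0.4211 0.2807 0.1626] yaw -5.8 w 0.0456 spin tot -0.26
[-34.3  16.    0.1] -0.02
[-34.4  15.9   0.1] -0.02
[-34.4  15.9   0.1] -0.02
[-34.4  15.8   0.1] -0.02
[-34.4  15.8   0.1] -0.02
[-34.5  15.7   0.1] -0.02
[-34.5  15.7   0.1] -0.02
[-34.5  15.6   0.1] -0.02
[-34.5  15.6   0.1] -0.02
[-34.6  15.5   0.1] -0.02
[-34.6  15.5   0.1] -0.02
[-34.6  15.4   0.1] -0.02
[-34.6  15.4   0.1] -0.02
[-34.6  15.3   0.1] -0.02
[-34.7  15.3   0.1] -0.02
```

>>> {"name": "send_rows", "arguments": {
  "targets": [1,-34,16,0,0,1,-34,16,0,0,1,-34,16,0,0,1,-34,16,0,0,1,-34,16,0,0]
}}

```text
time_s: 5.4
eef_pos: [0.4831, 0.1021, 0.1605]
eef_rot: [0.742, 0.671, 0.0, -0.0]
wrist_force: [0.2, -0.4, -2.2]
gripper_width: 0.0456
gripper_force: 20.0
```

>>> {"name": "send_rows", "arguments": {
  "targets": [1,-34,16,0,0,1,-34,16,0,0,1,-34,16,0,0,1,-34,16,0,0,1,-34,16,0,0]
}}

```text
time_s: 6.02
eef_pos: [0.5457, -0.0749, 0.1605]
eef_rot: [0.742, 0.671, 0.0, -0.0]
wrist_force: [0.5, -0.3, -1.2]
gripper_width: 0.0455
gripper_force: 20.0
```

>>> {"name": "send_rows", "arguments": {
  "targets": [1,-35,15,0,-0.1,1,-35,15,0,-0.1,1,-35,15,0,-0.1,1,-35,15,0,0,1,-30,15,0,0]
}}

```text
time_s: 6.65
eef_pos: [0.6057, -0.2509, 0.1605]
eef_rot: [0.733, 0.68, -0.0, -0.0]
wrist_force: [0.9, 0.7, -0.8]
gripper_width: 0.0456
gripper_force: 20.0
```

```bash
python3 w.py wr2;  python3 p.py 0.608 -0.256 .160 -4.5 1
```

```text
[ 0.6057 -0.2509  0.1605] 6.65
t 6.7 at [ 0.6062 -0.2557  0.1607] yaw -4.5 w 0.0454 spin tot 0.0
[-0.1  1.8  0.7] 0.0
```

View pics/wr2.png

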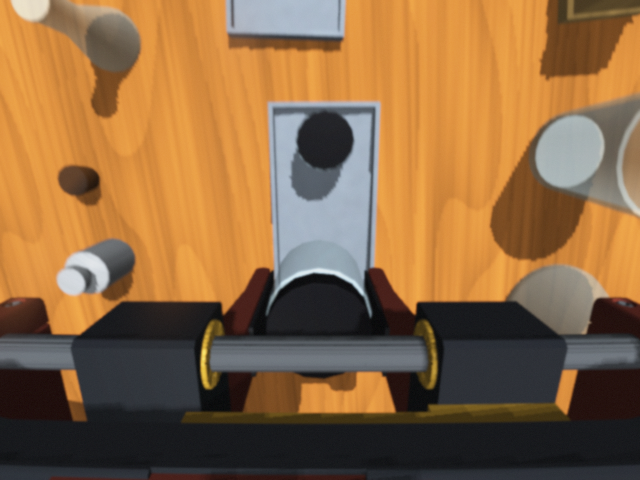

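The wrist view shows the jar between the fingers, in line with the tray and well behind the fixed jar's lid at (325,140). Lowering it now.

>>> {"name": "send_rows", "arguments": {
  "targets": [1,0,2,35,0,1,0,0,40,0,1,0,0,35,0,1,0,0,20,0,1,0,0,5,0]
}}

```text
time_s: 7.32
eef_pos: [0.6075, -0.2493, 0.0241]
eef_rot: [0.733, 0.68, -0.0, -0.001]
wrist_force: [-0.4, -0.2, -0.5]
gripper_width: 0.0457
gripper_force: 20.0
```

>>> {"name": "send_rows", "arguments": {
  "targets": [1,0,0,3,0,1,0,0,2,0,1,0,0,0,0]
}}

```text
time_s: 7.7
eef_pos: [0.6083, -0.2497, 0.0203]
eef_rot: [0.733, 0.68, 0.0, 0.0]
wrist_force: [0.5, 0.3, -1.4]
gripper_width: 0.0455
gripper_force: 20.0
```

>>> {"name": "send_rows", "arguments": {
  "targets": [1,0,0,1,0,1,0,0,0,0]
}}

```text
time_s: 7.95
eef_pos: [0.6083, -0.2498, 0.0195]
eef_rot: [0.733, 0.68, 0.0, 0.0]
wrist_force: [-1.7, -0.2, 4.4]
gripper_width: 0.0457
gripper_force: 20.0
```

>>> {"name": "send_rows", "arguments": {
  "targets": [0.4,0,0,0,0,0.4,0,0,0,0,0.4,0,0,0,0]
}}

```text
time_s: 8.32
eef_pos: [0.6079, -0.2496, 0.0185]
eef_rot: [0.733, 0.68, -0.0, -0.0]
wrist_force: [-0.4, 0.3, -0.3]
gripper_width: 0.0526
gripper_force: 0.0
```

>>> {"name": "send_rows", "arguments": {
  "targets": [0.3,0,0,-2,0,0.3,0,0,-8,0,0.3,0,0,-40,0,0.2,0,0,-50,0,0,0,0,-50,0]
}}

```text
time_s: 8.95
eef_pos: [0.6078, -0.2497, 0.1707]
eef_rot: [0.733, 0.68, 0.0, 0.0]
wrist_force: [0.9, 0.4, 0.2]
gripper_width: 0.0767
gripper_force: 0.0
```

```bash
python3 w.py wr3;  python3 p.py 0.40 -0.255 .160 -6 5
```

```text
[ 0.6078 -0.2497  0.1707] 8.95
t 9.0 at [ 0.6106 -0.2515  0.1781] yaw -4.3 w 0.0811 spin tot 0.34
[ -3.8 -42.    3.2] 0.07
[ -4.1 -42.    3.2] 0.07
[ -4.3 -41.9   3.2] 0.07
[ -4.6 -41.9   3.2] 0.07
[ -4.8 -41.9   3.2] 0.07
```

>>> {"name": "send_rows", "arguments": {
  "targets": [0,-7,-42,3,0.1,0,-7,-42,3,0.1,0,-8,-42,3,0.1,0,-8,-42,3,0,0,-8,-42,3,0]
}}

```text
time_s: 9.62
eef_pos: [0.394, -0.2688, 0.154]
eef_rot: [0.742, 0.671, 0.0, 0.0]
wrist_force: [-0.2, -0.4, 0.7]
gripper_width: 0.088
gripper_force: 0.0
```

>>> {"name": "send_rows", "arguments": {
  "targets": [0,0,0,0,0]
}}

```text
time_s: 9.75
eef_pos: [0.3925, -0.269, 0.154]
eef_rot: [0.743, 0.669, 0.001, -0.0]
wrist_force: [-0.5, -0.2, -0.3]
gripper_width: 0.0878
gripper_force: 0.0
```

```bash
python3 w.py wr4;  python3 p.py 0.399 -0.271 .017 -6 5
```

```text
[ 0.3925 -0.269   0.154 ] 9.75
t 9.8 at [ 0.3948 -0.2689  0.1543] yaw -5.9 w 0.0879 spin tot 0.03
[-0.4  0.8 27.5] 0.01
[-0.4  0.8 27.5] 0.01
[-0.4  0.8 27.5] 0.01
[-0.4  0.8 27.5] 0.01
[-0.4  0.8 27.5] 0.01
```

View pics/wr4.png

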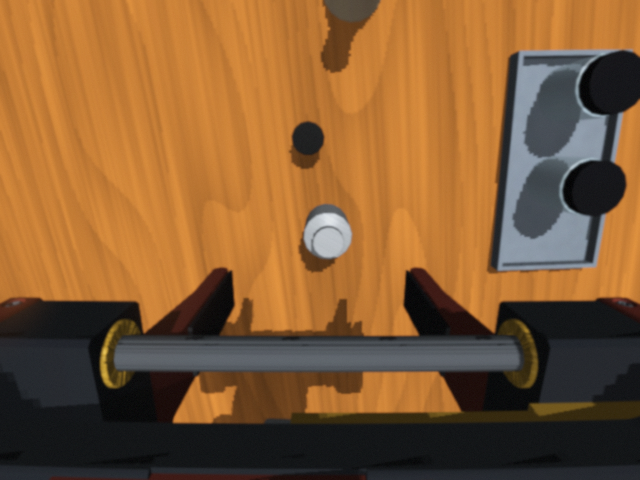

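The jar is standing in its tray, lid at (594,187). The weight's knob is centred at (328,241).

```bash
python3 - <<'E'
from h import *
c=ctrl.camera_info('wrist'); print(plane('wrist',(328,241),.066,c), plane('wrist',(594,187),.062,c))
E
```

```text
[ 0.4015 -0.2697] [ 0.6078 -0.2492]
```

>>> {"name": "send_rows", "arguments": {
  "targets": [0,-1,5,29,0,0,0,0,30,0,0,0,0,30,0,0,0,0,30,0,0,0,0,20,0]
}}

```text
time_s: 10.42
eef_pos: [0.4014, -0.2698, 0.0133]
eef_rot: [0.741, 0.671, -0.0, -0.0]
wrist_force: [0.4, 0.5, 0.4]
gripper_width: 0.0877
gripper_force: 0.0
```

>>> {"name": "send_rows", "arguments": {
  "targets": [1,0,0,0,0,1,0,0,0,0,1,0,0,0,0,1,0,0,0,0,1,0,0,0,0],
  "newtons": 25
}}

```text
time_s: 11.05
eef_pos: [0.4004, -0.2701, 0.015]
eef_rot: [0.742, 0.671, 0.0, 0.0]
wrist_force: [-2.7, -0.0, 1.8]
gripper_width: 0.0413
gripper_force: 1.3
```

>>> {"name": "send_rows", "arguments": {
  "targets": [1,0,0,-10,0,1,0,0,-30,0,1,0,0,-40,0,1,0,0,-40,0,1,0,0,-30,0],
  "newtons": 40
}}

```text
time_s: 11.68
eef_pos: [0.3999, -0.2701, 0.1664]
eef_rot: [0.742, 0.671, 0.0, 0.0]
wrist_force: [0.6, 0.1, -5.3]
gripper_width: 0.0393
gripper_force: 40.0
```

```bash
python3 p.py 0.594 0.224 .165 -6 15 | awk 'NR<4||NR>14'
```

```text
t 11.68 at [ 0.3999 -0.2701  0.1664] yaw -5.8 w 0.0393 spin tot 0.04
[34.1  9.6  0.1] 0.0
[34.1  9.6  0.1] 0.0
[34.1  9.4  0.1] 0.0
[34.1  9.4  0.1] 0.0
```

>>> {"name": "send_rows", "arguments": {
  "targets": [1,34,10,0,0,1,34,10,0,0,1,34,10,0,0,1,34,10,0,0,1,34,10,0,0]
}}

```text
time_s: 12.3
eef_pos: [0.4667, -0.1049, 0.1649]
eef_rot: [0.742, 0.671, -0.0, -0.0]
wrist_force: [0.4, 0.9, -4.1]
gripper_width: 0.0392
gripper_force: 40.0
```

>>> {"name": "send_rows", "arguments": {
  "targets": [1,34,9,0,0,1,34,9,0,0,1,34,9,0,0,1,34,9,0,0,1,34,9,0,0]
}}

```text
time_s: 12.92
eef_pos: [0.5285, 0.0595, 0.1648]
eef_rot: [0.742, 0.671, -0.0, -0.0]
wrist_force: [1.0, -0.1, -5.4]
gripper_width: 0.0393
gripper_force: 40.0
```

>>> {"name": "send_rows", "arguments": {
  "targets": [1,34,9,0,0,1,34,9,0,0,1,34,9,0,0,1,34,9,0,0,1,34,9,0,0]
}}

```text
time_s: 13.55
eef_pos: [0.5903, 0.224, 0.1646]
eef_rot: [0.742, 0.671, -0.001, 0.0]
wrist_force: [0.6, -0.4, -4.7]
gripper_width: 0.0394
gripper_force: 40.0
```

```bash
python3 w.py wr5; python3 p.py 0.594 0.224 .025 -6 5
```

```text
[0.5903 0.224  0.1646] 13.55
t 13.6 at [0.591  0.2304 0.1643] yaw -5.5 w 0.0395 spin tot 0.11
[-1.3  0.7 27.9] 0.02
[-1.3  0.7 27.9] 0.02
[-1.3  0.7 27.9] 0.02
[-1.3  0.7 27.9] 0.02
[-1.3  0.7 27.9] 0.02
```

View pics/wr5.png

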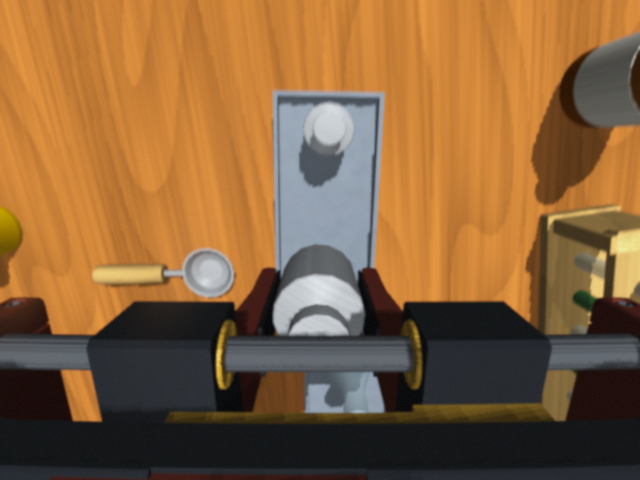

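The weight is held upright, in line with the tray, and the fixed weight at (328,128) is well clear. Lowering.

>>> {"name": "send_rows", "arguments": {
  "targets": [1,-4,2,35,0,1,0,0,40,0,1,0,0,35,0,1,0,0,20,0,1,0,0,5,0]
}}

```text
time_s: 14.22
eef_pos: [0.5915, 0.2187, 0.0287]
eef_rot: [0.742, 0.671, -0.001, -0.0]
wrist_force: [0.9, 0.4, -5.2]
gripper_width: 0.0393
gripper_force: 40.0
```

>>> {"name": "send_rows", "arguments": {
  "targets": [1,0,0,3,0,1,0,0,2,0,1,0,0,0,0]
}}

```text
time_s: 14.6
eef_pos: [0.5927, 0.2193, 0.0254]
eef_rot: [0.742, 0.671, 0.001, 0.0]
wrist_force: [0.5, 0.7, -5.1]
gripper_width: 0.0394
gripper_force: 40.0
```

>>> {"name": "send_rows", "arguments": {
  "targets": [1,0,0,2,0,1,0,0,2,0,1,0,0,0,0]
}}

```text
time_s: 14.98
eef_pos: [0.5921, 0.2191, 0.0205]
eef_rot: [0.742, 0.671, -0.0, -0.0]
wrist_force: [-0.9, 0.7, -4.5]
gripper_width: 0.0393
gripper_force: 40.0
```

>>> {"name": "send_rows", "arguments": {
  "targets": [1,0,0,1,0,1,0,0,1,0,1,0,0,0,0]
}}

```text
time_s: 15.35
eef_pos: [0.5923, 0.2191, 0.0193]
eef_rot: [0.742, 0.671, 0.0, -0.0]
wrist_force: [-3.3, -0.7, 3.2]
gripper_width: 0.0392
gripper_force: 40.0
```

Contact made; releasing.

>>> {"name": "send_rows", "arguments": {
  "targets": [0.45,0,0,0,0,0.4,0,0,0,0,0.4,0,0,0,0]
}}

```text
time_s: 15.72
eef_pos: [0.5925, 0.2192, 0.0187]
eef_rot: [0.742, 0.671, 0.0, 0.0]
wrist_force: [0.1, 0.4, 1.1]
gripper_width: 0.0526
gripper_force: 0.0
```

>>> {"name": "send_rows", "arguments": {
  "targets": [0.35,0,0,-2,0,0.35,0,0,-8,0,0.3,0,0,-40,0,0.2,0,0,-50,0,0,0,0,-50,0]
}}

```text
time_s: 16.35
eef_pos: [0.5921, 0.219, 0.1707]
eef_rot: [0.742, 0.671, 0.0, 0.0]
wrist_force: [-0.3, 0.4, -0.6]
gripper_width: 0.0769
gripper_force: 0.0
```

```bash
python3 p.py 0.421 0.09 .165 -6 7
```

```text
t 16.35 at [0.5921 0.219  0.1707] yaw -5.8 w 0.0769 spin tot 0.05
[-20.8 -22.5   0.8] 0.01
[-20.8 -22.5   0.8] 0.01
[-20.8 -22.4   0.8] 0.01
[-20.8 -22.4   0.8] 0.01
[-20.8 -22.4   0.8] 0.01
[-20.9 -22.4   0.8] 0.01
[-20.9 -22.4   0.8] 0.01
```

>>> {"name": "send_rows", "arguments": {
  "targets": [0,-29,-31,0,0,0,-29,-31,0,0,0,-29,-31,0,0,0,-29,-32,0,0,0,-29,-32,0,0]
}}

```text
time_s: 16.98
eef_pos: [0.4205, 0.0897, 0.1691]
eef_rot: [0.742, 0.671, 0.001, 0.0]
wrist_force: [-0.2, -0.1, 0.5]
gripper_width: 0.088
gripper_force: 0.0
```

>>> {"name": "send_rows", "arguments": {
  "targets": [0,0,0,0,0,0,0,0,0,0]
}}

```text
time_s: 17.23
eef_pos: [0.4225, 0.0912, 0.1694]
eef_rot: [0.742, 0.671, 0.001, 0.0]
wrist_force: [0.3, 0.3, 0.3]
gripper_width: 0.0877
gripper_force: 0.0
```

```bash
python3 w.py wr6; python3 p.py 0.421 0.09 .049 -6 5
```

```text
[0.4225 0.0912 0.1694] 17.225
t 17.27 at [0.4226 0.0914 0.1692] yaw -5.7 w 0.088 spin tot 0.06
[-0.3 -0.3 24. ] 0.01
[-0.3 -0.3 24. ] 0.01
[-0.3 -0.3 24. ] 0.01
[-0.3 -0.3 24. ] 0.01
[-0.3 -0.3 24. ] 0.01
```

View pics/wr6.png

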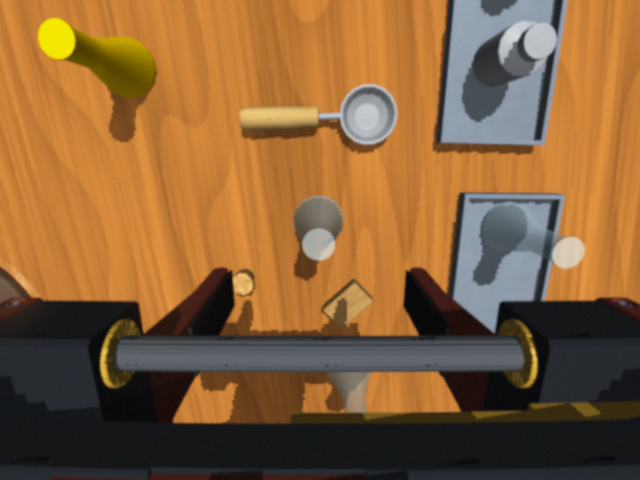

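The weight is standing in its tray at (530,45). Flask A's rim is at (318,244), and the fixed flask's rim at (568,252) gives a tray check.

```bash
python3 - <<'E'
from h import *
c=ctrl.camera_info('wrist'); print(plane('wrist',(318,244),.09,c), plane('wrist',(568,252),.094,c))
E
```

```text
[0.4218 0.0915] [0.6069 0.0676]
```

>>> {"name": "send_rows", "arguments": {
  "targets": [0,0,0,27,0,0,0,0,30,0,0,0,0,30,0,0,0,0,30,0,0.4,0,0,0,0]
}}

```text
time_s: 17.9
eef_pos: [0.4209, 0.0904, 0.05]
eef_rot: [0.742, 0.671, -0.002, -0.0]
wrist_force: [-0.1, -0.7, 0.5]
gripper_width: 0.0808
gripper_force: 0.0
```

>>> {"name": "send_rows", "arguments": {
  "targets": [1,0,0,0,0,1,0,0,0,0,1,0,0,0,0,1,0,0,0,0,1,0,0,0,0],
  "newtons": 12
}}

```text
time_s: 18.52
eef_pos: [0.4216, 0.0907, 0.0519]
eef_rot: [0.742, 0.671, 0.0, 0.0]
wrist_force: [0.3, 0.3, 0.4]
gripper_width: 0.0313
gripper_force: 0.0
```

>>> {"name": "send_rows", "arguments": {
  "targets": [1,0,0,0,0,1,0,0,0,0,1,0,0,0,0]
}}

```text
time_s: 18.9
eef_pos: [0.4216, 0.0906, 0.0517]
eef_rot: [0.742, 0.671, 0.0, 0.0]
wrist_force: [1.1, -0.0, 1.7]
gripper_width: 0.0231
gripper_force: 12.0
```

>>> {"name": "send_rows", "arguments": {
  "targets": [1,0,0,-15,0,1,0,0,-30,0,1,0,0,-35,0,1,0,0,-30,0,1,0,0,-10,0]
}}

```text
time_s: 19.52
eef_pos: [0.4222, 0.0908, 0.1737]
eef_rot: [0.742, 0.671, 0.002, 0.0]
wrist_force: [0.9, 1.2, -1.3]
gripper_width: 0.0232
gripper_force: 12.0
```

```bash
python3 p.py 0.5986 0.0065 .171 -6 5
```

```text
t 19.52 at [0.4222 0.0908 0.1737] yaw -5.8 w 0.0232 spin tot 0.05
[-13.2  36.8   0.6] 0.01
[-13.2  36.8   0.6] 0.01
[-13.2  36.8   0.6] 0.01
[-13.1  36.8   0.6] 0.01
[-13.1  36.8   0.6] 0.01
```

>>> {"name": "send_rows", "arguments": {
  "targets": [1,-13,37,0,0,1,-13,37,0,0,1,-13,37,0,0,1,-13,37,0,0,1,-13,37,0,0]
}}

```text
time_s: 20.15
eef_pos: [0.5996, 0.0069, 0.1707]
eef_rot: [0.742, 0.671, -0.001, -0.0]
wrist_force: [0.5, 0.3, -0.6]
gripper_width: 0.0228
gripper_force: 12.0
```

>>> {"name": "send_rows", "arguments": {
  "targets": [1,0,0,0,0]
}}

```text
time_s: 20.27
eef_pos: [0.6001, 0.0055, 0.1705]
eef_rot: [0.742, 0.67, -0.001, 0.0]
wrist_force: [-0.5, -0.8, -0.7]
gripper_width: 0.023
gripper_force: 12.0
```

```bash
python3 w.py wr7; python3 p.py 0.5986 0.0065 .056 -6 5
```

```text
[0.6001 0.0055 0.1705] 20.275
t 20.32 at [0.5987 0.0065 0.1704] yaw -5.8 w 0.0229 spin tot 0.03
[ 0.   0.  22.9] 0.01
[ 0.   0.  22.9] 0.01
[ 0.   0.  22.9] 0.01
[ 0.   0.  22.9] 0.01
[ 0.   0.  22.9] 0.01
```

View pics/wr7.png

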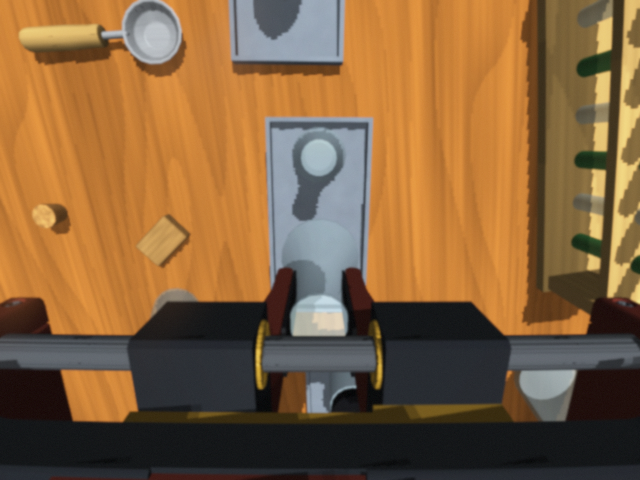

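Flask A is held upright above the middle of the flask tray, with the fixed flask's rim at (320,157) clear ahead of it. Lowering.

>>> {"name": "send_rows", "arguments": {
  "targets": [1,0,0,30,0,1,0,0,35,0,1,0,0,25,0,1,0,0,15,0,1,0,0,4,0]
}}

```text
time_s: 20.95
eef_pos: [0.5981, 0.0079, 0.062]
eef_rot: [0.742, 0.671, -0.001, -0.001]
wrist_force: [-0.8, -0.3, -1.4]
gripper_width: 0.0232
gripper_force: 12.0
```

>>> {"name": "send_rows", "arguments": {
  "targets": [1,0,0,2,0,1,0,0,2,0,1,0,0,0,0]
}}

```text
time_s: 21.32
eef_pos: [0.5993, 0.0074, 0.0591]
eef_rot: [0.742, 0.671, 0.0, 0.0]
wrist_force: [-0.9, -0.8, 0.2]
gripper_width: 0.0229
gripper_force: 12.0
```

>>> {"name": "send_rows", "arguments": {
  "targets": [1,0,0,1,0,1,0,0,1,0,1,0,0,0,0]
}}

```text
time_s: 21.7
eef_pos: [0.599, 0.0074, 0.0566]
eef_rot: [0.742, 0.671, -0.0, -0.0]
wrist_force: [-0.3, -1.0, -1.2]
gripper_width: 0.0228
gripper_force: 12.0
```

>>> {"name": "send_rows", "arguments": {
  "targets": [1,0,0,1,0,1,0,0,0,0]
}}

```text
time_s: 21.95
eef_pos: [0.5993, 0.0073, 0.0558]
eef_rot: [0.742, 0.671, 0.0, 0.0]
wrist_force: [0.4, 0.7, 0.6]
gripper_width: 0.0233
gripper_force: 12.0
```

>>> {"name": "send_rows", "arguments": {
  "targets": [0.6,0,0,0,0,0.6,0,0,0,0,0.6,0,0,0,0]
}}

```text
time_s: 22.32
eef_pos: [0.599, 0.0074, 0.0556]
eef_rot: [0.742, 0.671, -0.0, -0.0]
wrist_force: [-0.2, -0.0, -0.5]
gripper_width: 0.0355
gripper_force: 0.0
```

>>> {"name": "send_rows", "arguments": {
  "targets": [0.5,0,0,-2,0,0.5,0,0,-10,0,0.5,0,0,-30,0,0.3,0,0,-40,0,0,0,0,-30,0]
}}

```text
time_s: 22.95
eef_pos: [0.5995, 0.0072, 0.17]
eef_rot: [0.742, 0.671, 0.001, 0.001]
wrist_force: [-0.3, -0.2, -0.5]
gripper_width: 0.0602
gripper_force: 0.0
```

```bash
python3 p.py 0.4395 -0.078 .169 -6 5
```

```text
t 22.95 at [0.5995 0.0072 0.17  ] yaw -5.8 w 0.0602 spin tot 0.05
[-20.2 -30.1   0.2] 0.01
[-20.2 -30.1   0.2] 0.01
[-20.2 -30.1   0.2] 0.01
[-20.2 -30.1   0.2] 0.01
[-20.3 -30.1   0.2] 0.01
```

>>> {"name": "send_rows", "arguments": {
  "targets": [0,-20,-30,0,0,0,-20,-30,0,0,0,-20,-30,0,0,0,-20,-30,0,0,0,-20,-30,0,0]
}}

```text
time_s: 23.58
eef_pos: [0.4389, -0.0777, 0.1683]
eef_rot: [0.742, 0.671, 0.001, 0.0]
wrist_force: [0.3, -0.0, -0.4]
gripper_width: 0.0881
gripper_force: 0.0
```

>>> {"name": "send_rows", "arguments": {
  "targets": [0,0,0,0,0,0,0,0,0,0]
}}

```text
time_s: 23.82
eef_pos: [0.4407, -0.0768, 0.1684]
eef_rot: [0.742, 0.671, 0.001, 0.0]
wrist_force: [-0.1, -0.1, 0.8]
gripper_width: 0.0874
gripper_force: 0.0
```

```bash
python3 w.py wr8; python3 p.py 0.4395 -0.078 .052 -6 1
```

```text
[ 0.4407 -0.0768  0.1684] 23.825
t 23.88 at [ 0.4409 -0.0767  0.1682] yaw -5.7 w 0.0875 spin tot 0.06
[ -1.5  -1.4 116.2] 0.06
```

View pics/wr8.png

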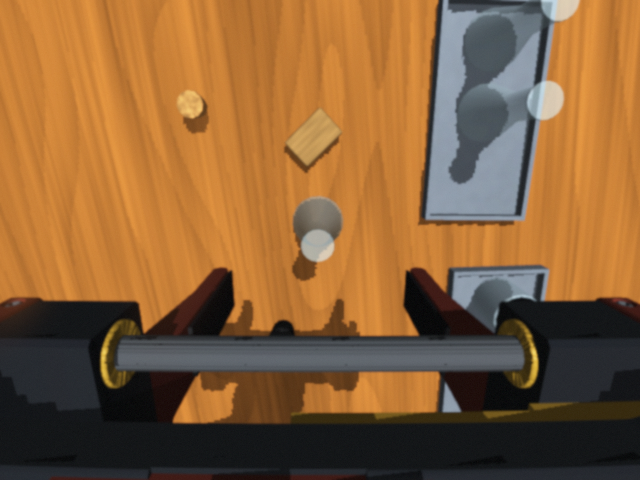

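Flask A stands in the tray, rim at (545,100). Flask B's rim at (317,245) is centred between the fingers.

>>> {"name": "send_rows", "arguments": {
  "targets": [0,-1,-1,27,0,0,0,0,30,0,0,0,0,30,0,0,0,0,29,0,0.4,0,0,0,0]
}}

```text
time_s: 24.5
eef_pos: [0.4379, -0.0777, 0.0501]
eef_rot: [0.741, 0.671, -0.002, -0.001]
wrist_force: [0.2, -2.0, 0.5]
gripper_width: 0.081
gripper_force: 0.0
```

>>> {"name": "send_rows", "arguments": {
  "targets": [1,0,0,0,0,1,0,0,0,0,1,0,0,0,0,1,0,0,0,0,1,0,0,0,0]
}}

```text
time_s: 25.12
eef_pos: [0.4388, -0.0779, 0.0519]
eef_rot: [0.742, 0.671, 0.0, 0.0]
wrist_force: [0.4, -0.6, 0.3]
gripper_width: 0.0315
gripper_force: 0.0
```

>>> {"name": "send_rows", "arguments": {
  "targets": [1,0,0,0,0,1,0,0,0,0,1,0,0,0,0]
}}

```text
time_s: 25.5
eef_pos: [0.4389, -0.078, 0.0517]
eef_rot: [0.742, 0.671, 0.0, 0.0]
wrist_force: [0.6, -0.1, 1.3]
gripper_width: 0.0229
gripper_force: 12.0
```

>>> {"name": "send_rows", "arguments": {
  "targets": [1,0,0,-15,0,1,0,0,-30,0,1,0,0,-35,0,1,0,0,-30,0,1,0,0,-10,0]
}}

```text
time_s: 26.12
eef_pos: [0.4394, -0.0781, 0.1736]
eef_rot: [0.742, 0.671, 0.001, 0.001]
wrist_force: [-0.1, -0.1, -0.2]
gripper_width: 0.0227
gripper_force: 12.0
```

```bash
python3 p.py 0.593 -0.050 .171 -6 5
```

```text
t 26.12 at [ 0.4394 -0.0781  0.1736] yaw -5.7 w 0.0227 spin tot 0.05
[ 8.7 30.   0.6] 0.01
[ 8.7 30.   0.6] 0.01
[ 8.7 30.   0.6] 0.01
[ 8.7 30.   0.6] 0.01
[ 8.8 30.   0.6] 0.01
```

>>> {"name": "send_rows", "arguments": {
  "targets": [1,9,30,0,0,1,9,30,0,0,1,9,30,0,0,1,9,30,0,0,1,8,30,0,0]
}}

```text
time_s: 26.75
eef_pos: [0.5927, -0.0488, 0.1707]
eef_rot: [0.742, 0.671, -0.001, -0.001]
wrist_force: [0.3, 0.5, -0.1]
gripper_width: 0.0229
gripper_force: 12.0
```

>>> {"name": "send_rows", "arguments": {
  "targets": [1,0,0,0,0,1,0,0,0,0]
}}

```text
time_s: 27.0
eef_pos: [0.5912, -0.0497, 0.1708]
eef_rot: [0.742, 0.671, -0.001, -0.001]
wrist_force: [-1.4, -0.3, -0.3]
gripper_width: 0.0231
gripper_force: 12.0
```

```bash
python3 p.py 0.593 -0.050 .056 -6 1
```

```text
t 27.0 at [ 0.5912 -0.0497  0.1708] yaw -5.8 w 0.0231 spin tot 0.04
[-1.000e-01  2.100e+00  1.148e+02] 0.04
```

>>> {"name": "send_rows", "arguments": {
  "targets": [1,-1,1,30,0,1,0,0,35,0,1,0,0,25,0,1,0,0,15,0,1,0,0,4,0]
}}

```text
time_s: 27.62
eef_pos: [0.5925, -0.0505, 0.0622]
eef_rot: [0.742, 0.671, -0.0, -0.0]
wrist_force: [1.3, -0.5, -0.4]
gripper_width: 0.0232
gripper_force: 12.0
```

>>> {"name": "send_rows", "arguments": {
  "targets": [1,0,0,2,0,1,0,0,2,0,1,0,0,1,0,1,0,0,1,0,1,0,0,0,0]
}}

```text
time_s: 28.25
eef_pos: [0.5933, -0.0503, 0.0567]
eef_rot: [0.742, 0.671, 0.0, 0.0]
wrist_force: [0.7, -0.5, -0.2]
gripper_width: 0.0228
gripper_force: 12.0
```

>>> {"name": "send_rows", "arguments": {
  "targets": [1,0,0,1,0,1,0,0,0,0]
}}

```text
time_s: 28.5
eef_pos: [0.5935, -0.0504, 0.0558]
eef_rot: [0.742, 0.671, 0.0, 0.0]
wrist_force: [0.5, -0.4, 0.7]
gripper_width: 0.023
gripper_force: 12.0
```

>>> {"name": "send_rows", "arguments": {
  "targets": [0.6,0,0,0,0,0.6,0,0,0,0,0.6,0,0,0,0]
}}

```text
time_s: 28.88
eef_pos: [0.5932, -0.0503, 0.0556]
eef_rot: [0.742, 0.671, -0.0, -0.0]
wrist_force: [-0.3, 0.4, 0.1]
gripper_width: 0.0355
gripper_force: 0.0
```

>>> {"name": "send_rows", "arguments": {
  "targets": [0.5,0,0,-2,0,0.5,0,0,-10,0,0.5,0,0,-30,0,0.3,0,0,-40,0,0,0,0,-30,0]
}}

```text
time_s: 29.5
eef_pos: [0.5936, -0.0506, 0.17]
eef_rot: [0.742, 0.671, 0.001, 0.001]
wrist_force: [0.1, -0.7, -0.0]
gripper_width: 0.0607
gripper_force: 0.0
```

>>> {"name": "send_rows", "arguments": {
  "targets": [0,0,-40,-10,0,0,0,-40,-10,0,0,0,-40,0,0,0,0,-20,0,0,0,0,0,0,0]
}}

```text
time_s: 30.12
eef_pos: [0.4532, -0.0361, 0.1885]
eef_rot: [0.742, 0.671, 0.001, -0.0]
wrist_force: [0.6, 0.3, 0.2]
gripper_width: 0.0878
gripper_force: 0.0
```

```bash
python3 - <<'E'
from h import *
p,d=ctrl.snapshot('side'); cv2.imwrite('pics/side9.png',p[:,:,::-1])
E
```

```text
(no output)
```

View pics/side9.png

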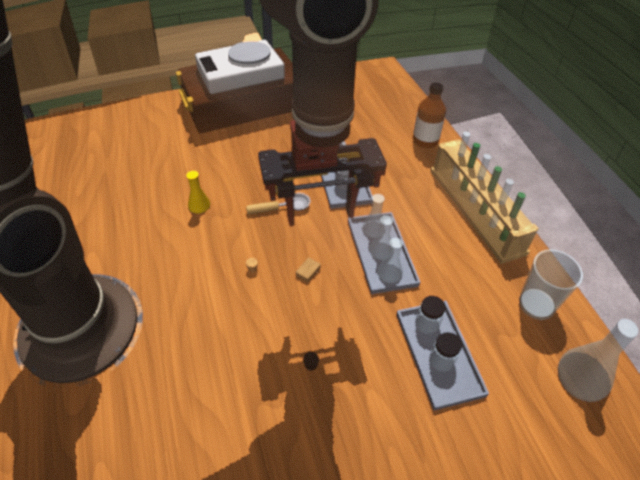

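The side view shows three flasks upright in the flask tray (rims about (377,200), (386,222) and (396,243)) and both jars in the jar tray. The gripper hides the weight here, but wr6 showed it standing. The gripper is clear of everything, so I'm handing in.

```bash
python3 -c "
from bench import ctrl
print(ctrl.hand_in())"
```

```text
the job is handed in; nothing more can be done
None
```

I put both flasks, the jar and the weight in their trays and handed the job in at about 30 s; the pictures show all four upright, but the hand-in gave no verdict.

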